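Peel the top slide tray off a clinging stack and show it over the light box

ROBOT

A 7-joint arm with a two-finger parallel gripper is mounted at the origin on the work surface. World frame = base frame: x ahead of the robot, y to its left, z up, the work surface at z = 0. Lengths are in m, angles in rad, forces in N, time in s.
With the tool pointing down it reaches from about 0.425 to 1.025 m from the base axis. Payload 3.6 kg.
Tool frame: the origin (TCP) lies between the finger pads; the fingertips stand 19 mm ahead of it and the grasp point (between the pads) is the TCP (r.tip_extent is the distance from the TCP to the fingertips, in m); z points along the fingers, y is the line along which they close (so a half turn about z gives the same grasp; the last joint's range is limited). The gripper opens to 85 mm and grips with 20 to 120 N. Pads are 22 mm wide; open, the fingers measure 114 mm over their backs; the gripper's body (76 mm by 85 mm) begins 54 mm behind the grasp point. The pads swing forward as they close: fully open they stand 13 mm farther back than shut.
Start: joints at [1.093, 0.591, 0.048, 1.609, -0.033, 0.943, -0.034], TCP at [0.271, -0.672, 0.25] pointing down, gripper open.
Joint ranges: [-2.69, 2.69], [-0.47, 2.24], [-1.27, 1.36], [0.19, 2.51], [-1.53, 4.68], [0.08, 2.07], [-3.09, 3.09]. Speed limits (rad/s): [2.57, 2.57, 3.14, 3.14, 3.14, 3.14, 3.14].

INTERFACE

Orientations are given as a rotation vector (axis times angle).
In Python, from rig import r gives the robot as it stands.
- The arm moves only by the tool servo_tool, never from a script. Its argument "plan" is a list of rows, each an object of numbers: "rx", "ry", "rz": the turn, a rotation vector about the tool's x, y, z in degrees; "dx", "dy", "dz": the shift along the tool's x, y, z in mm; "claw": the opening, from 0 (shut) to 1 (fully open). A call has exactly 5 rows; each row is the pose to reach, as a shift and turn from the pose commanded when the call began, along the tool's axes at that moment; what a row does not reach only later rows make up. A row lasts 1/10 s, in which the tool goes at most 50 mm and 8.59 degrees, less where a joint would pass 70% of its speed; a pose out of reach is approached as far as the arm can. A call with a gripper value outside its range is refused whole. The fingers move at their own pace and stop on an object; "newtons" is the grip in N (left out, the last holds). Time passes only in rows, so rows that repeat a pose let the fingers close, or fill a call up. It gives the time, the measured TCP pose, the force, the opening and the grip force at its end, in the units of the state.
- r.observe(): the state, without advancing time (a new reading comes with each control period).
- r.snapshot(name): name is "scene" or "top"; returns the picture (420x560x3 uint8, red, green, blue); there is no depth.
- r.camera_info(name): a dict with "fov_y" (degrees; the focal length in pixels is half the picture's height over the tangent of half this angle, whatever the lens; pixels are square), "cx", "cy" (the principal point, pixels), "k1" (the pictures are not rectified: a ray, as slopes to the right and down, at radius r is drawn at 1 + k1 r^2 times it, then the intrinsics apply), "R" (3x3) and "t" (3): a world point X has camera coordinates R X + t. Camera axes: x right, y down, z forward; pixel columns grow to the right and rows downward; lengths in m; the calibration is good to about 2 mm. A picture is of the moment at which its call begins. camera_info takes no time and is no camera call.
- r.job_done(): hands the job in; it is judged then, once.
Trained networks look in the newest picture that a camera, given by its name, has taken for a name from the list of things; names that differ only in an ending like _2 or _b are one class to them, and where a whole thing is asked for, a point or a joint stands for the part that bears it (a point fixed in the world has none). Each returns a list of dicts, best first, with "conf" (0 to 1); they miss things now and then, are a little off and sometimes report something else, mostly with a low value. They report only what shows in the picture. A call takes as long as a camera call. They do not tell look-alikes from the thing itself.
- r.search_frame(thing, camera): "pixel" ([column, row] in pixels, amid what is visible of it).
The state is a dict: "time_s": time; "joint_pos": joint angles; "qd": joint speeds; "joint_efforts": joint torques, N m; "tool_pos": TCP position; "ee_rot": TCP orientation; "force": force on the tool from outside, world axes, zero at the start; "moment": the same for the moment, N m; "gripper_width": finger opening in m; "gripper_force": force on a finger pad.
Only numpy, scipy, OpenCV 4.12 (cv2) and the standard library are available. Lean on these libraries where they do the work, as an engineer would, in place of code of your own. Each camera call takes 0.05 s, during which the arm holds its last target. There are 200 camera calls.

TASK

An objective lens has been left standing in the top slide tray of the stack: first set it down upright on the round rubber mat, wholly on it. Then take the top tray by its upright corner lug and peel it off: lift that corner first, by a good 2 cm, while the opposite corner still rests down on the stack, so that the next tray, which clings to it, stays down in the rack (a level pull would drag it up). Finish while still holding the top tray in the gripper, level and right way up, centred over the light box's glass and 10 to 20 cm above it, and leave the oil bottle, the glass dish and the slide box where they are.

Things in the scene. Friction and masses are not known exactly. Their poses are not given: they have to be found in the camera images.
- lens_center (a point): Objective lens: a steel cylinder with a black band, 29 mm across at its widest (from 6 to 36 mm above its foot), 50 mm tall, about 130 g, standing upright in the top tray. The point is at its centre, half-way up; z along its axis.
- lens: The same lens; origin at the centre of its underside, z up along its axis.
- mat: The round rubber mat, fixed on the bench, 90 mm across, 4 mm thick; origin at the centre of its underside.
- mat_top (a point): Centre of the mat's top face.
- tray1: The loose top tray of the racked stack, grey, 120 g, 152 (x) by 112 (y) by 24 mm high (2 mm rim lip outside that); origin under its centre. Its 8 mm high foot (138 x 98) plugs into the next tray (16 mm lower, pitch of the stack); inner floor 13 mm above the underside. At the start its underside is 54 mm, its rim 78 mm above the bench. It clings by pads at the middles of its short ends, 2 N each, till that end is 6 mm up.
- tray_mid (a point): Middle of the top tray, 12 mm above its underside; axes those of the tray.
- tray_lug (a point): Centre of the top tray's grip lug: an upright block at the corner -x, -y, 10 mm thick along the tray's diagonal (pinch it along that), 26 wide, from the rim (ear, reaching 2 mm past its outer face) to 24 mm above. 102 mm along the diagonal from the middle, 12 mm above the rim; axes those of the tray. The next tray's lug, at the opposite corner, tops out only 8 mm above this rim.
- tray_far (a point): The top tray's opposite corner (+x, +y) at rim height: stays down while the lug corner is lifted. 197 mm horizontally from the lug point.
- tray2 (a joint): How far (m) the next tray below has been dragged up out of the stack: 0 fully down; it drops back by its own weight (about 3 N) when let go.
- lightbox: The light box, fixed: white, 150 mm (its x) by 120 mm, 28 mm high with a pale glass plate on top; origin at the centre of its underside.
- glass_mid (a point): Centre of the light box's glass top face.
- oil: Bystander: small amber oil bottle, 28 mm across, 62 mm tall; origin at its underside.
- dish: Bystander: low round glass dish, 90 mm across, 16 mm high; origin at its underside.
- slidebox: Bystander: black closed slide box, 90 x 35 x 32 mm; origin at its underside.
Things that resemble listed ones, but are neither listed nor needed, are in the scene too. What is shaped like the mat but blue or red is not meant.

How it is judged:
On the way, in this order (a step that is already met when the one before it is completed fails the run):
1. the lens stands upright on the mat, let go (horizontal distance between lens_center and mat_top below 0.034 m and angle between lens's own z axis and vertical below 0.15 rad and height (world z) of lens_center below 0.036 m and contact force between lens and mat above 0.3 N and contact force between lens and the fingers below 0.05 N and linear speed of lens below 0.02 m/s), for 0.3 s.
2. the lug corner of the top tray is lifted 14 mm or more while the opposite corner is still down on the stack (height (world z) of tray_lug above 0.104 m and height (world z) of tray_far below 0.083 m), for 0.1 s.
At the end, for the whole second after the job is handed in: Gripper holds the top tray still, level within 0.22 rad, middle within 50 mm of the glass centre (horizontally), 0.10-0.28 m above the bench; lens upright, released, on the mat (axis within 34 mm of its centre); next tray down within 3 mm; oil, dish, slide box moved under 30 mm (horizontal distance between lens_center and mat_top below 0.034 m and angle between lens's own z axis and vertical below 0.15 rad and height (world z) of lens_center below 0.036 m and contact force between lens and mat above 0.3 N and contact force between lens and the fingers below 0.05 N and contact force between tray1 and the fingers above 1 N and horizontal distance between tray_mid and glass_mid below 0.05 m and height (world z) of tray_mid between 0.1 and 0.28 m and angle between tray1's own z axis and vertical below 0.22 rad and linear speed of tray1 below 0.03 m/s and value of joint tray2 below 0.003 m and distance of each of oil, dish, slidebox from where it was at the start of the episode below 0.03 m); the arm keeps its last pose, push and grip.
It fails at once if the next tray is dragged up more than 6 mm (value of joint tray2 above 0.006 m).
It fails at once if the lens is tipped over (angle between lens's own z axis and vertical above 0.7 rad).
It fails at once if a bystander is pushed more than 30 mm (distance of any of oil, dish, slidebox from where it was at the start of the episode above 0.03 m).
It also fails if it takes over 58 s, if anything falls off the work surface, if the arm or the gripper's body presses on something with over 40 N, if the wrist force passes 120 N, or if a joint passes its speed limit or range.

## Working session

There is one attempt and no reset: what is moved stays moved. The work goes in short steps, Python scripts to look and compute and a tool call to move; the robot and the scene stay as the last step left them, time stands still between calls to the robot, and variables do not carry over. Pictures are saved under pics/ and viewed, at most 10 in all, crops included, and the job is handed in when it is done.

Besides the shell and the picture viewer there is one more tool, called after ">>>" as a command line: name --argument value ..., lists and objects as JSON in quotes. servo_tool: Moves the arm, as the interface text tells. Its arguments: {"type":"object","properties":{"plan":{"type":"array","items":{"type":"object","properties":{"rx":{"type":"number"},"ry":{"type":"number"},"rz":{"type":"number"},"dx":{"type":"number"},"dy":{"type":"number"},"dz":{"type":"number"},"claw":{"type":"number"}}}},"newtons":{"type":"number"}},"required":["plan"]}

```bash
ls; mkdir -p pics
cat > h.py <<'E'
from rig import r
import numpy as np, cv2
from scipy.spatial.transform import Rotation as Ro
def K(c):
    i=r.camera_info(c); f=210/np.tan(np.radians(i["fov_y"])/2); return i,f
def ray(c,px):
    i,f=K(c); d=np.array([(px[0]-i["cx"])/f,(px[1]-i["cy"])/f]); u=d.copy()
    for _ in range(30): u=d/(1+i["k1"]*(u@u))
    R=np.array(i["R"]);t=np.array(i["t"]); return -R.T@t, R.T@np.array([*u,1])
def at(c,px,z):
    o,d=ray(c,px); return o+d*(z-o[2])/d[2]
def proj(c,X):
    i,f=K(c); p=np.array(i["R"])@np.array(X)+np.array(i["t"]); u=p[:2]/p[2]; u=u*(1+i["k1"]*(u@u))
    return np.array([i["cx"]+f*u[0],i["cy"]+f*u[1]])
def tri(p1,p2):
    o,d=ray("scene",p1);q,e=ray("top",p2)
    s=np.linalg.lstsq(np.c_[d,-e],q-o,rcond=None)[0]; a,b=o+d*s[0],q+e*s[1]; return (a+b)/2,np.linalg.norm(a-b)
def save(c,n):
    im=r.snapshot(c); cv2.imwrite("pics/"+n,im[:,:,::-1]); return im
E
python3 - <<'E'
from h import *
np.set_printoptions(precision=3,suppress=True)
a=save("scene","s0.png");b=save("top","t0.png")
for c in("scene","top"): print(c,ray(c,(280,210)))
for n in ["lens","mat","tray1","tray_lug","tray2","lightbox","oil","dish","slidebox"]:
    for c in("scene","top"):
        print(n,c,[(np.round(d["pixel"]),round(d["conf"],2)) for d in r.search_frame(n,c)][:4])
print(r.observe())
E
```

```text
pics
scene (array([ 1.175, -0.458,  0.76 ]), array([-0.626,  0.418, -0.658]))
top (array([ 0.424, -0.016,  1.262]), array([ 0.12 , -0.013, -0.993]))
lens scene [(array([362., 177.]), 0.77)]
lens top [(array([187., 215.]), 0.55)]
mat scene [(array([253., 222.]), 0.92), (array([252., 190.]), 0.87), (array([389., 286.]), 0.73), (array([197., 224.]), 0.69)]
mat top [(array([290., 258.]), 0.97), (array([278., 201.]), 0.92), (array([262., 298.]), 0.92), (array([335., 288.]), 0.85)]
tray1 scene [(array([356., 192.]), 0.97), (array([380., 208.]), 0.65)]
tray1 top [(array([192., 214.]), 0.93)]
tray_lug scene [(array([355., 189.]), 0.67), (array([140., 235.]), 0.59)]
tray_lug top [(array([192., 213.]), 0.6)]
tray2 scene [(array([356., 192.]), 0.97), (array([380., 208.]), 0.65)]
tray2 top [(array([192., 214.]), 0.93)]
lightbox scene [(array([205., 278.]), 0.76)]
lightbox top [(array([361., 218.]), 0.81), (array([183., 212.]), 0.74), (array([279., 203.]), 0.68)]
oil scene [(array([341., 281.]), 0.84)]
oil top [(array([183., 213.]), 0.58)]
dish scene [(array([273., 341.]), 0.72)]
dish top [(array([346., 134.]), 0.71), (array([159., 186.]), 0.41)]
slidebox scene [(array([141., 232.]), 0.8), (array([356., 188.]), 0.55), (array([340., 284.]), 0.54)]
slidebox top [(array([392., 302.]), 0.57)]
{'time_s': 1.0, 'joint_pos': array([ 1.094,  0.591,  0.048,  1.608, -0.033,  0.943, -0.034]), 'qd': array([-0.   , -0.002,  0.001,  0.001,  0.   , -0.   ,  0.002]), 'joint_efforts': array([ -0.   , -54.865,   1.546, -19.854,   0.009,   0.001,   0.   ]), 'tool_pos': array([ 0.271, -0.672,  0.25 ]), 'ee_rot': array([3.084, 0.599, 0.   ]), 'force': array([ 0.057, -0.182,  0.93 ]), 'moment': array([-0.058,  0.027,  0.011]), 'gripper_force': 0.0, 'gripper_width': 0.085619784180538}
```

View pics/s0.png

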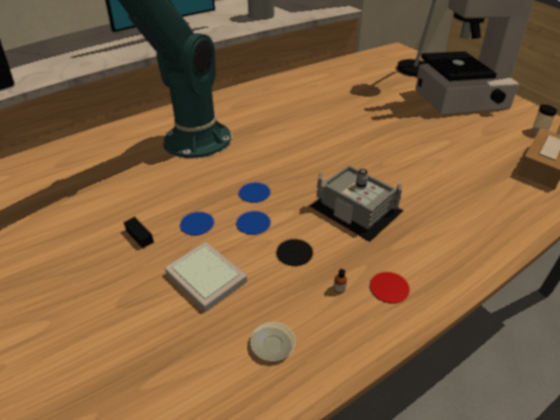

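View pics/t0.png

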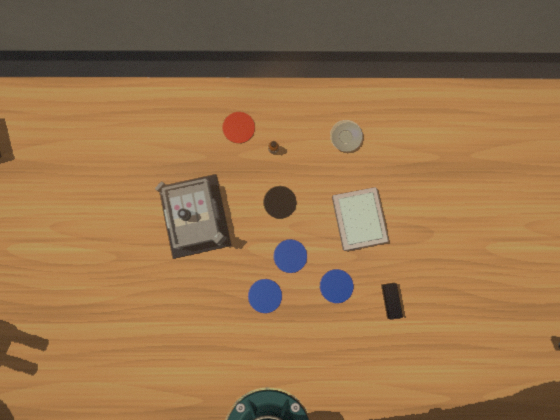

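Run:
```python
from h import *
np.set_printoptions(precision=3,suppress=True)
a=cv2.imread("pics/s0.png")[150:250,295:415];b=cv2.imread("pics/t0.png")[165:265,150:240]
A=cv2.resize(a,None,fx=4.5,fy=4.5,interpolation=2);B=cv2.resize(b,None,fx=4.5,fy=4.5,interpolation=2)
w=np.zeros((450,A.shape[1]+B.shape[1],3),np.uint8);w[:,:A.shape[1]]=A;w[:,A.shape[1]:]=B
w=cv2.resize(w,None,fx=.84,fy=.84);cv2.imwrite("pics/c.png",w);print(w.shape)
# blobs
im=cv2.imread("pics/t0.png");s=cv2.imread("pics/s0.png")
m=(im.max(2)<40).astype(np.uint8);n,l,st,ce=cv2.connectedComponentsWithStats(m)
for k in range(1,n):
    if 60<st[k,4]<4000: print("dark top",st[k],ce[k],at("top",ce[k],.004))
m=(s.max(2)<40).astype(np.uint8);n,l,st,ce=cv2.connectedComponentsWithStats(m)
for k in range(1,n):
    if 150<st[k,4]<4000: print("dark scene",st[k],ce[k],at("scene",ce[k],.004))
print("lens",at("top",(184,214),.128-.061),tri((362,177),(184,214)))
print("lug A",tri((321,180),(162,187)))
for c in [(336,196),(375,188),(388,242),(347,249)]: print("lb",at("top",c,.028))
for p,z in [((361,218),.028),((346,137),.01),((274,147),.03),((392,302),.03)]: print(at("top",p,z))
print("lb scene",at("scene",(205,272),.028))
```

```text
(378, 794, 3)
dark top [  0  51 156  10 817] [70.056 55.323] [1.013 0.554 0.004]
dark top [259 408  37  12 197] [279.218 413.924] [ 0.048 -0.029  0.004]
dark scene [454  12  30  26 279] [471.244  24.   ] [-0.29   1.873  0.004]
dark scene [  0  42  13  47 355] [ 4.228 70.876] [-1.137 -0.509  0.004]
dark scene [ 398   52   98   29 1628] [450.176  66.34 ] [0.067 1.216 0.004]
dark scene [491  89  14  15 153] [497.523  95.765] [0.367 1.149 0.004]
dark scene [164 128  47  29 690] [182.862 140.758] [-0.01  -0.05   0.004]
dark scene [311 198  90  42 865] [357.213 220.186] [0.602 0.165 0.004]
dark scene [125 218  28  29 437] [138.284 232.503] [ 0.326 -0.325  0.004]
dark scene [278 241  34  24 658] [294.17  252.381] [ 0.603 -0.036  0.004]
dark scene [538 258  22  39 367] [550.659 280.302] [1.025 0.41  0.004]
lens [0.558 0.214 0.067] (array([0.555, 0.208, 0.096]), np.float64(0.001187640104643965))
lug A (array([0.57 , 0.17 , 0.145]), np.float64(0.180377826682595))
lb [ 0.611 -0.181  0.028]
lb [ 0.632 -0.286  0.028]
lb [ 0.488 -0.317  0.028]
lb [ 0.47  -0.208  0.028]
[ 0.552 -0.247  0.028]
[ 0.777 -0.214  0.01 ]
[ 0.743 -0.016  0.03 ]
[ 0.332 -0.322  0.03 ]
lb scene [ 0.559 -0.249  0.028]
```

View pics/c.png

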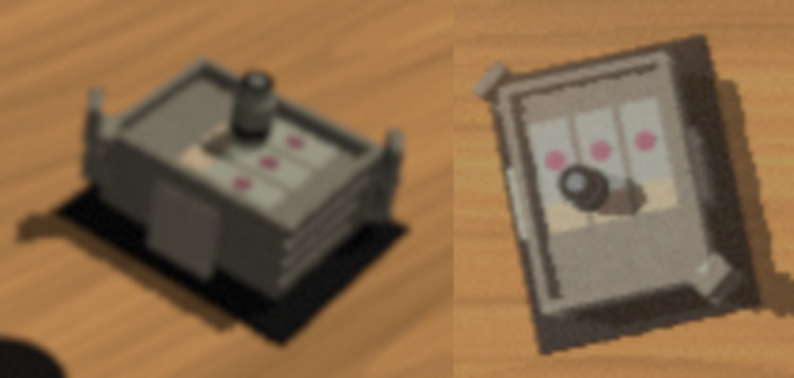

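Run:
```python
from h import *
np.set_printoptions(precision=4,suppress=True)
S=lambda x,y:(x/3.78+295-.4,y/3.78+150-.4); T=lambda x,y:((x-453.6)/3.78+150-.4,y/3.78+165-.4)
print("lugA",tri(S(95,95),T(718,268)),"lugB",tri(S(397,133),T(492,78)))
c=[at("top",T(*p),.078)[:2] for p in [(497,83),(668,52),(545,314),(713,290)]]
print(c, [np.linalg.norm(c[i]-c[j]) for i,j in((0,1),(0,2),(2,3),(1,3),(1,2))])
for i,j in((0,1),(2,0),(2,3),(3,1)): d=c[j]-c[i];print(np.degrees(np.arctan2(d[1],d[0])))
print((c[1]+c[2])/2)
im=cv2.imread("pics/t0.png").astype(int)
m=((im.max(2)<75)).astype(np.uint8)[180:225,258:302];n,l,st,ce=cv2.connectedComponentsWithStats(m)
k=1+st[1:,4].argmax();p=ce[k]+[258,180];print("mat",st[k],p,at("top",p,.004))
print("lens top",tri(S(257,80),T(578,180)), at("top",T(575,178),.117),at("scene",S(257,80),.117),at("scene",S(253,138),.067))
# light box by minAreaRect
hsv=cv2.cvtColor(im.astype(np.uint8),cv2.COLOR_BGR2HSV);m=((hsv[...,1]<70)&(hsv[...,2]>120)).astype(np.uint8)[180:260,325:400]
n,l,st,ce=cv2.connectedComponentsWithStats(m);k=1+st[1:,4].argmax()
R=cv2.minAreaRect(np.argwhere(l==k)[:,::-1].astype(np.float32)+np.float32([325,180]))
q=[at("top",x,.028)[:2] for x in cv2.boxPoints(R)];print("lb",at("top",R[0],.028),q,[np.linalg.norm(q[i]-q[i-1]) for i in range(4)])
```

```text
lugA (array([0.4996, 0.1162, 0.1074]), np.float64(0.0031846442585937436)) lugB (array([0.6291, 0.272 , 0.0909]), np.float64(0.0011680261387705998))
[array([0.6275, 0.2713]), array([0.6487, 0.1566]), array([0.4721, 0.2352]), array([0.4878, 0.124 ])] [np.float64(0.11666361698765891), np.float64(0.159551432594118), np.float64(0.11226970056041975), np.float64(0.16414482831781946), np.float64(0.19334804165237537)]
-79.52072836353824
13.071313436720102
-81.93743330130715
11.429383412038872
[0.5604 0.1959]
mat [  7   7  31  31 760] [279.7526 201.9303] [ 0.5981 -0.0319  0.004 ]
lens top (array([0.5568, 0.2073, 0.1174]), np.float64(0.0008818882897429739)) [0.5584 0.2097 0.117 ] [0.5563 0.2072 0.117 ] [0.5574 0.2105 0.067 ]
lb [ 0.5508 -0.2441  0.028 ] [array([ 0.6123, -0.1715]), array([ 0.6363, -0.2908]), array([ 0.4899, -0.3159]), array([ 0.4668, -0.1981])] [np.float64(0.1479692369443912), np.float64(0.12172260138099432), np.float64(0.14857236545631072), np.float64(0.12006664871714744)]
```

Candidates: mats are black at top (280,202) / scene (294,252), blue at (290,257), (337,287), (265,297), and red at (239,128). I choose the black one. There are two lugs on the stack. The one at top (218,236) / scene (320,174) rises to about 0.105, and the one at (160,185) only to about 0.09, so the first is the top tray's. The crop confirms this. The lens stands at about (0.557, 0.209).

```bash
cat >> h.py <<'E'
def go(x,y,z,ya=48,tilt=0):
    """mm / deg in tool axes to a pointing-down pose, tool y at azimuth ya"""
    o=r.observe(); R0=Ro.from_rotvec(o["ee_rot"]); a=np.radians(ya); c,s=np.cos(a),np.sin(a)
    R1=Ro.from_matrix(np.array([[-s,c,0],[c,s,0],[0,0,-1.]]))*Ro.from_euler("x",tilt,degrees=True)
    d=R0.inv().apply(np.array([x,y,z])-o["tool_pos"])*1000; v=np.degrees((R0.inv()*R1).as_rotvec())
    print("t",round(o["time_s"],2),"pos",np.round(o["tool_pos"],4),"d",np.round(d,1),"rot",np.round(v,2),"F",np.round(o["force"],1),"w",round(o["gripper_width"],4),round(o["gripper_force"],1))
E
python3 -c "
from h import *
go(.557,.209,.2)"
```

```text
t 1.0 pos [ 0.2715 -0.6723  0.2503] d [ 594.7 -710.2   50.3] rot [   0.      0.   -116.01] F [ 0.1 -0.2  0.9] w 0.0856 0.0
```

>>> servo_tool --plan '[{"dx": 32,"dy": -38,"rz": -8},{"dx": 64,"dy": -76,"rz": -16},{"dx": 96,"dy": -114,"rz": -24},{"dx": 128,"dy": -153,"rz": -32},{"dx": 160,"dy": -191,"rz": -40}]'

```text
invalid input at $.plan[0]: expected keys rx, ry, rz, dx, dy, dz, claw
```

```bash
python3 -c "
from h import *
go(.557,.209,.2)"
```

```text
t 1.0 pos [ 0.2715 -0.6723  0.2503] d [ 594.7 -710.2   50.3] rot [   0.      0.   -116.01] F [ 0.1 -0.2  0.9] w 0.0856 0.0
```

>>> servo_tool --plan '[{"rx": 0,"ry": 0,"rz": -8,"dx": 32,"dy": -38,"dz": 0,"claw": 1},{"rx": 0,"ry": 0,"rz": -16,"dx": 64,"dy": -76,"dz": 0,"claw": 1},{"rx": 0,"ry": 0,"rz": -24,"dx": 96,"dy": -114,"dz": 0,"claw": 1},{"rx": 0,"ry": 0,"rz": -32,"dx": 128,"dy": -153,"dz": 0,"claw": 1},{"rx": 0,"ry": 0,"rz": -40,"dx": 160,"dy": -191,"dz": 0,"claw": 1}]'

```text
time_s: 1.5
tool_pos: [0.3486, -0.4336, 0.2506]
ee_rot: [2.688, 1.625, 0.0]
force: [1.2, 0.2, -0.1]
gripper_width: 0.0851
gripper_force: 0.0
```

```bash
python3 -c "
from h import *
go(.557,.209,.2)"
```

```text
t 1.5 pos [ 0.3486 -0.4336  0.2506] d [ 665.8 -114.2   50.3] rot [ 2.00e-02  5.00e-02 -7.57e+01] F [ 1.2  0.2 -0.1] w 0.0851 0.0
```

>>> servo_tool --plan '[{"rx": 0,"ry": 0,"rz": -8,"dx": 48,"dy": -8,"dz": 0,"claw": 1},{"rx": 0,"ry": 0,"rz": -16,"dx": 96,"dy": -16,"dz": 0,"claw": 1},{"rx": 0,"ry": 0,"rz": -24,"dx": 144,"dy": -25,"dz": 0,"claw": 1},{"rx": 0,"ry": 0,"rz": -32,"dx": 192,"dy": -33,"dz": 0,"claw": 1},{"rx": 0,"ry": 0,"rz": -40,"dx": 240,"dy": -41,"dz": 0,"claw": 1}]'

```text
time_s: 2.0
tool_pos: [0.4253, -0.2026, 0.2508]
ee_rot: [1.97, 2.445, 0.0]
force: [1.8, 0.6, -0.8]
gripper_width: 0.0855
gripper_force: 0.0
```

```bash
python3 -c "
from h import *
go(.557,.209,.2)"
```

```text
t 2.0 pos [ 0.4253 -0.2026  0.2508] d [374.2 216.3  50.6] rot [ 3.000e-02  7.000e-02 -3.571e+01] F [ 1.8  0.6 -0.8] w 0.0855 0.0
```

>>> servo_tool --plan '[{"rx": 0,"ry": 0,"rz": -7,"dx": 41,"dy": 24,"dz": 5,"claw": 1},{"rx": 0,"ry": 0,"rz": -14,"dx": 82,"dy": 48,"dz": 10,"claw": 1},{"rx": 0,"ry": 0,"rz": -21,"dx": 124,"dy": 72,"dz": 15,"claw": 1},{"rx": 0,"ry": 0,"rz": -28,"dx": 166,"dy": 96,"dz": 20,"claw": 1},{"rx": 0,"ry": 0,"rz": -35.7,"dx": 208,"dy": 120,"dz": 25,"claw": 1}]'

```text
time_s: 2.5
tool_pos: [0.4996, 0.0258, 0.2255]
ee_rot: [1.126, 2.931, 0.0]
force: [-0.1, -0.7, 0.5]
gripper_width: 0.0856
gripper_force: 0.0
```

```bash
python3 -c "
from h import *
go(.557,.209,.17)"
```

```text
t 2.5 pos [0.4996 0.0258 0.2255] d [ 80.1 174.5  55.5] rot [ 0.03  0.07 -0.04] F [-0.1 -0.7  0.5] w 0.0856 0.0
```

>>> servo_tool --plan '[{"rx": 0,"ry": 0,"rz": 0,"dx": 20,"dy": 44,"dz": 14,"claw": 1},{"rx": 0,"ry": 0,"rz": 0,"dx": 40,"dy": 87,"dz": 28,"claw": 1},{"rx": 0,"ry": 0,"rz": 0,"dx": 60,"dy": 131,"dz": 42,"claw": 1},{"rx": 0,"ry": 0,"rz": 0,"dx": 80,"dy": 174,"dz": 55,"claw": 1},{"rx": 0,"ry": 0,"rz": 0,"dx": 80,"dy": 174,"dz": 55,"claw": 1}]'

```text
time_s: 3.0
tool_pos: [0.5575, 0.2163, 0.1698]
ee_rot: [-1.119, -2.934, -0.012]
force: [-0.3, 0.4, -0.2]
gripper_width: 0.0856
gripper_force: 0.0
```

```bash
python3 -c "
from h import *
go(.557,.209,.096)
a=save('scene','s1.png');b=save('top','t1.png')
for n in ('lens','tray1'):
  for c in('scene','top'): print(n,c,[(np.round(d['pixel']),round(d['conf'],2)) for d in r.search_frame(n,c)][:3])
A=cv2.resize(a[130:230,290:420],None,fx=4,fy=4,interpolation=2);B=cv2.resize(b[165:265,150:216],None,fx=4,fy=4,interpolation=2)
cv2.imwrite('pics/c1.png',np.hstack([A,B])[:,:,::-1])"
```

```text
t 3.0 pos [0.5575 0.2163 0.1698] d [-4.8 -6.2 73.8] rot [ 0.39 -0.24  0.24] F [-0.3  0.4 -0.2] w 0.0856 0.0
lens scene [(array([363., 176.]), 0.61)]
lens top []
tray1 scene [(array([381., 204.]), 0.8), (array([354., 188.]), 0.59)]
tray1 top [(array([198., 197.]), 0.87)]
```

View pics/c1.png

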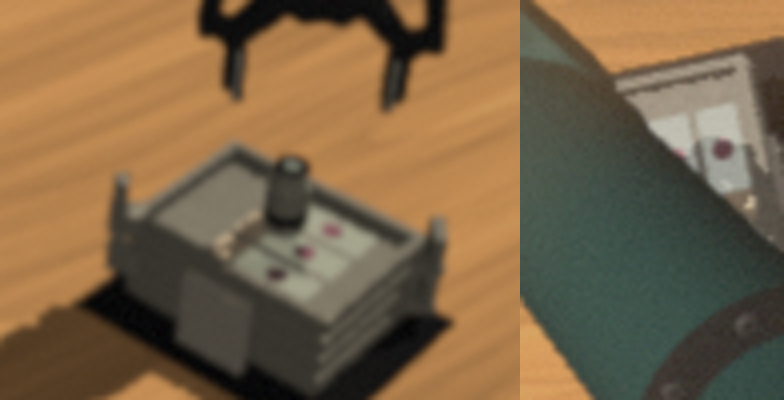

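The gripper hangs over the lens, which is at crop (290,190). Its fingers straddle it.

```bash
python3 -c "
from h import *
go(.557,.2085,.096)"
```

```text
t 3.3 pos [0.557  0.2044 0.1705] d [ 2.8  3.1 74.5] rot [-0.06  0.06 -0.47] F [ 0.4 -0.4 -0.1] w 0.085 0.0
```

>>> servo_tool --plan '[{"rx": 0,"ry": 0,"rz": 0,"dx": 1,"dy": 1,"dz": 20,"claw": 0.8},{"rx": 0,"ry": 0,"rz": 0,"dx": 1,"dy": 1,"dz": 40,"claw": 0.8},{"rx": 0,"ry": 0,"rz": 0,"dx": 1,"dy": 1,"dz": 60,"claw": 0.8},{"rx": 0,"ry": 0,"rz": 0,"dx": 1,"dy": 1,"dz": 60,"claw": 0.8},{"rx": 0,"ry": 0,"rz": 0,"dx": 1,"dy": 1,"dz": 60,"claw": 0.8}]'

```text
time_s: 3.8
tool_pos: [0.557, 0.2069, 0.1107]
ee_rot: [1.136, 2.929, -0.001]
force: [0.6, -0.4, 0.9]
gripper_width: 0.0685
gripper_force: 0.0
```

```bash
python3 -c "
from h import *
go(.557,.2085,.096)
r.snapshot('scene');r.snapshot('scene')
go(.557,.2085,.096)"
```

```text
t 3.8 pos [0.557  0.2069 0.1107] d [ 1.1  1.2 14.7] rot [-0.03  0.02 -0.4 ] F [ 0.6 -0.4  0.9] w 0.0685 0.0
t 3.9 pos [0.5576 0.2079 0.1115] d [ 0.9  0.  15.5] rot [ 0.1   0.05 -0.36] F [-0.8 -0.6 -0.3] w 0.0683 0.0
```

>>> servo_tool --plan '[{"rx": 0,"ry": 0,"rz": 0,"dx": 1,"dy": 0,"dz": 8,"claw": 0.6},{"rx": 0,"ry": 0,"rz": 0,"dx": 1,"dy": 0,"dz": 15,"claw": 0.5},{"rx": 0,"ry": 0,"rz": 0,"dx": 1,"dy": 0,"dz": 15,"claw": 0.4},{"rx": 0,"ry": 0,"rz": 0,"dx": 1,"dy": 0,"dz": 15,"claw": 0.3},{"rx": 0,"ry": 0,"rz": 0,"dx": 1,"dy": 0,"dz": 15,"claw": 0.2}]' --newtons 40

```text
time_s: 4.4
tool_pos: [0.5559, 0.2087, 0.0951]
ee_rot: [-1.134, -2.93, 0.001]
force: [0.3, 0.6, -1.3]
gripper_width: 0.0276
gripper_force: 39.4
```

>>> servo_tool --plan '[{"rx": 0,"ry": 0,"rz": 0,"dx": 0,"dy": 0,"dz": 0,"claw": 0.1},{"rx": 0,"ry": 0,"rz": 0,"dx": 0,"dy": 0,"dz": 0,"claw": 0.1},{"rx": 0,"ry": 0,"rz": 0,"dx": 0,"dy": 0,"dz": 0,"claw": 0.1},{"rx": 0,"ry": 0,"rz": 0,"dx": 0,"dy": 0,"dz": 0,"claw": 0.1},{"rx": 0,"ry": 0,"rz": 0,"dx": 0,"dy": 0,"dz": 0,"claw": 0.1}]'

```text
time_s: 4.9
tool_pos: [0.5561, 0.2088, 0.0953]
ee_rot: [-1.134, -2.93, 0.0]
force: [-0.4, -0.3, -0.9]
gripper_width: 0.0272
gripper_force: 39.4
```

```bash
python3 -c "
from h import *
go(.557,.2085,.096)"
```

```text
t 4.9 pos [0.5561 0.2088 0.0953] d [-0.9  0.4 -0.7] rot [-0.   -0.   -0.31] F [-0.4 -0.3 -0.9] w 0.0272 39.4
```

>>> servo_tool --plan '[{"rx": 0,"ry": 0,"rz": 0,"dx": 0,"dy": 0,"dz": -10,"claw": 0.1},{"rx": 0,"ry": 0,"rz": 0,"dx": 0,"dy": 0,"dz": -25,"claw": 0.1},{"rx": 0,"ry": 0,"rz": 0,"dx": 0,"dy": 0,"dz": -40,"claw": 0.1},{"rx": 0,"ry": 0,"rz": 0,"dx": 0,"dy": 0,"dz": -55,"claw": 0.1},{"rx": 0,"ry": 0,"rz": 0,"dx": 0,"dy": 0,"dz": -65,"claw": 0.1}]'

```text
time_s: 5.4
tool_pos: [0.5568, 0.2092, 0.1627]
ee_rot: [1.133, 2.928, 0.003]
force: [0.9, 0.3, -2.5]
gripper_width: 0.0274
gripper_force: 39.5
```

```bash
python3 -c "
from h import *
go(.598,-.032,.12)"
```

```text
t 5.4 pos [0.5568 0.2092 0.1627] d [-192.8 -150.8   42.5] rot [ 0.14  0.07 -0.31] F [ 0.9  0.3 -2.5] w 0.0274 39.5
```

>>> servo_tool --plan '[{"rx": 0,"ry": 0,"rz": 0,"dx": -30,"dy": -24,"dz": 0,"claw": 0.1},{"rx": 0,"ry": 0,"rz": 0,"dx": -60,"dy": -47,"dz": 0,"claw": 0.1},{"rx": 0,"ry": 0,"rz": 0,"dx": -90,"dy": -70,"dz": 0,"claw": 0.1},{"rx": 0,"ry": 0,"rz": 0,"dx": -120,"dy": -94,"dz": 0,"claw": 0.1},{"rx": 0,"ry": 0,"rz": 0,"dx": -150,"dy": -117,"dz": 10,"claw": 0.1}]'

```text
time_s: 5.9
tool_pos: [0.5895, 0.0199, 0.1521]
ee_rot: [1.133, 2.927, 0.002]
force: [0.3, -0.6, -1.0]
gripper_width: 0.0275
gripper_force: 39.6
```

>>> servo_tool --plan '[{"rx": 0,"ry": 0,"rz": 0,"dx": -21,"dy": -17,"dz": 15,"claw": 0.1},{"rx": 0,"ry": 0,"rz": 0,"dx": -42,"dy": -33,"dz": 30,"claw": 0.1},{"rx": 0,"ry": 0,"rz": 0,"dx": -42,"dy": -33,"dz": 45,"claw": 0.1},{"rx": 0,"ry": 0,"rz": 0,"dx": -42,"dy": -33,"dz": 60,"claw": 0.1},{"rx": 0,"ry": 0,"rz": 0,"dx": -42,"dy": -33,"dz": 70,"claw": 0.1}]'

```text
time_s: 6.4
tool_pos: [0.5967, -0.0299, 0.0795]
ee_rot: [-1.131, -2.93, -0.001]
force: [-0.1, -0.1, -0.7]
gripper_width: 0.0272
gripper_force: 39.6
```

```bash
python3 -c "
from h import *
go(.598,-.032,.033)
a=save('scene','s2.png');b=save('top','t2.png')
A=cv2.resize(a[190:290,240:350],None,fx=4,fy=4,interpolation=2);B=cv2.resize(b[160:260,235:325],None,fx=4,fy=4,interpolation=2)
cv2.imwrite('pics/c2.png',np.hstack([A,B])[:,:,::-1])
go(.598,-.032,.033)"
```

```text
t 6.4 pos [ 0.5967 -0.0299  0.0795] d [-2.4 -0.7 46.5] rot [ 0.02 -0.07 -0.22] F [-0.1 -0.1 -0.7] w 0.0272 39.6
t 6.5 pos [ 0.596  -0.0296  0.0791] d [-3.3 -0.4 46. ] rot [-0.07 -0.15 -0.15] F [-0.6 -0.  -1. ] w 0.0274 39.6
```

View pics/c2.png

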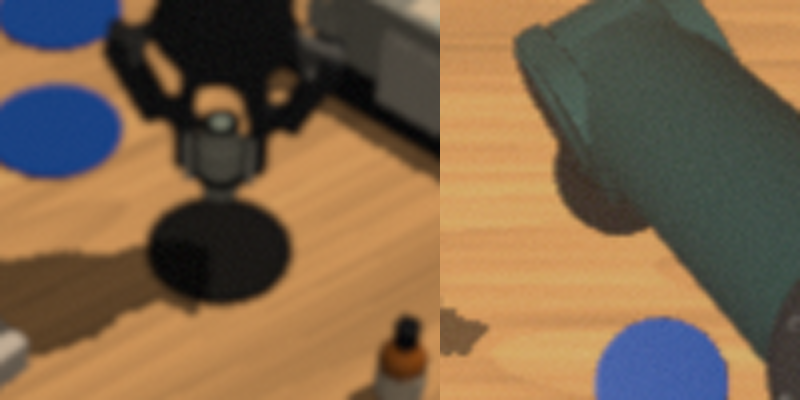

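The lens is held upright over the black mat, with its foot at crop (222,195) and the mat at (220,250). I'll lower it.

>>> servo_tool --plan '[{"rx": 0,"ry": 0,"rz": 0,"dx": -3,"dy": 0,"dz": 13,"claw": 0.1},{"rx": 0,"ry": 0,"rz": 0,"dx": -3,"dy": 0,"dz": 26,"claw": 0.1},{"rx": 0,"ry": 0,"rz": 0,"dx": -3,"dy": 0,"dz": 38,"claw": 0.1},{"rx": 0,"ry": 0,"rz": 0,"dx": -3,"dy": 0,"dz": 44,"claw": 0.1},{"rx": 0,"ry": 0,"rz": 0,"dx": -3,"dy": 0,"dz": 46,"claw": 0.1}]'

```text
time_s: 7.0
tool_pos: [0.5986, -0.0333, 0.0331]
ee_rot: [-1.133, -2.929, 0.001]
force: [0.2, -0.7, -1.1]
gripper_width: 0.0275
gripper_force: 39.6
```

>>> servo_tool --plan '[{"rx": 0,"ry": 0,"rz": 0,"dx": 0,"dy": 0,"dz": 0,"claw": 0.1},{"rx": 0,"ry": 0,"rz": 0,"dx": 0,"dy": 0,"dz": 0.5,"claw": 0.1},{"rx": 0,"ry": 0,"rz": 0,"dx": 0,"dy": 0,"dz": 1,"claw": 0.1},{"rx": 0,"ry": 0,"rz": 0,"dx": 0,"dy": 0,"dz": 1,"claw": 0.1},{"rx": 0,"ry": 0,"rz": 0,"dx": 0,"dy": 0,"dz": 1,"claw": 0.1}]'

```text
time_s: 7.5
tool_pos: [0.5995, -0.0335, 0.0336]
ee_rot: [1.134, 2.929, 0.0]
force: [0.3, 0.0, -1.4]
gripper_width: 0.0272
gripper_force: 39.6
```

>>> servo_tool --plan '[{"rx": 0,"ry": 0,"rz": 0,"dx": 0,"dy": 0,"dz": 0.5,"claw": 0.1},{"rx": 0,"ry": 0,"rz": 0,"dx": 0,"dy": 0,"dz": 1,"claw": 0.1},{"rx": 0,"ry": 0,"rz": 0,"dx": 0,"dy": 0,"dz": 1,"claw": 0.1},{"rx": 0,"ry": 0,"rz": 0,"dx": 0,"dy": 0,"dz": 1.5,"claw": 0.1},{"rx": 0,"ry": 0,"rz": 0,"dx": 0,"dy": 0,"dz": 1.5,"claw": 0.1}]'

```text
time_s: 8.0
tool_pos: [0.5994, -0.0334, 0.0319]
ee_rot: [1.134, 2.93, -0.0]
force: [0.6, 0.5, 0.2]
gripper_width: 0.0274
gripper_force: 39.7
```

>>> servo_tool --plan '[{"rx": 0,"ry": 0,"rz": 0,"dx": 0,"dy": 0,"dz": 0.5,"claw": 0.3},{"rx": 0,"ry": 0,"rz": 0,"dx": 0,"dy": 0,"dz": 0.5,"claw": 0.38},{"rx": 0,"ry": 0,"rz": 0,"dx": 0,"dy": 0,"dz": 0.5,"claw": 0.5},{"rx": 0,"ry": 0,"rz": 0,"dx": 0,"dy": 0,"dz": 0.5,"claw": 0.7},{"rx": 0,"ry": 0,"rz": 0,"dx": 0,"dy": 0,"dz": 0.5,"claw": 0.85}]'

```text
time_s: 8.5
tool_pos: [0.5994, -0.0334, 0.0312]
ee_rot: [-1.134, -2.93, -0.0]
force: [-0.8, 0.1, -0.4]
gripper_width: 0.0704
gripper_force: 0.0
```

>>> servo_tool --plan '[{"rx": 0,"ry": 0,"rz": 0,"dx": 0,"dy": 0,"dz": -10,"claw": 0.85},{"rx": 0,"ry": 0,"rz": 0,"dx": 0,"dy": 0,"dz": -30,"claw": 0.85},{"rx": 0,"ry": 0,"rz": 0,"dx": 0,"dy": 0,"dz": -60,"claw": 0.85},{"rx": 0,"ry": 0,"rz": 0,"dx": 0,"dy": 0,"dz": -90,"claw": 0.85},{"rx": 0,"ry": 0,"rz": 0,"dx": 0,"dy": 0,"dz": -130,"claw": 0.85}]'

```text
time_s: 9.0
tool_pos: [0.5982, -0.0336, 0.162]
ee_rot: [-1.132, -2.928, 0.001]
force: [-0.0, -0.3, -0.5]
gripper_width: 0.0727
gripper_force: 0.0
```

```bash
python3 -c "
from h import *
go(.494,.119,.16)"
```

```text
t 9.0 pos [ 0.5982 -0.0336  0.162 ] d [179.7  42.7   2.3] rot [-0.1  -0.11 -0.29] F [-0.  -0.3 -0.5] w 0.0727 0.0
```

>>> servo_tool --plan '[{"rx": 0,"ry": 0,"rz": 0,"dx": 45,"dy": 11,"dz": 0,"claw": 0.85},{"rx": 0,"ry": 0,"rz": 0,"dx": 90,"dy": 22,"dz": 0,"claw": 0.85},{"rx": 0,"ry": 0,"rz": 0,"dx": 135,"dy": 32,"dz": 0,"claw": 0.85},{"rx": 0,"ry": 0,"rz": 0,"dx": 165,"dy": 39,"dz": 0,"claw": 0.85},{"rx": 0,"ry": 0,"rz": 0,"dx": 180,"dy": 43,"dz": 0,"claw": 0.85}]'

```text
time_s: 9.5
tool_pos: [0.4929, 0.1226, 0.1623]
ee_rot: [-1.126, -2.933, -0.001]
force: [1.1, -0.0, -0.7]
gripper_width: 0.0723
gripper_force: 0.0
```

>>> servo_tool --plan '[{"rx": 0,"ry": 0,"rz": 0,"dx": 0,"dy": 0,"dz": 0,"claw": 0.85},{"rx": 0,"ry": 0,"rz": 0,"dx": 0,"dy": 0,"dz": 0,"claw": 0.85},{"rx": 0,"ry": 0,"rz": 0,"dx": 0,"dy": 0,"dz": 0,"claw": 0.85},{"rx": 0,"ry": 0,"rz": 0,"dx": 0,"dy": 0,"dz": 0,"claw": 0.85},{"rx": 0,"ry": 0,"rz": 0,"dx": 0,"dy": 0,"dz": 0,"claw": 0.85}]'

```text
time_s: 10.0
tool_pos: [0.4957, 0.1185, 0.1612]
ee_rot: [1.137, 2.929, -0.0]
force: [0.1, -0.4, 0.3]
gripper_width: 0.0727
gripper_force: 0.0
```

```bash
python3 -c "
from h import *
go(.494,.119,.1)
a=save('scene','s3.png');b=save('top','t3.png')
A=cv2.resize(a[130:240,290:420],None,fx=3.4,fy=3.4,interpolation=2);B=cv2.resize(a[210:320,250:350],None,fx=3.4,fy=3.4,interpolation=2)
cv2.imwrite('pics/c3.png',np.hstack([A,B])[:,:,::-1])
go(.494,.119,.1)
# predicted picture points of lug faces for a few lug guesses
for p in [(.494,.119),(.4916,.120),(.497,.117)]:
  print(p,[np.round((proj('scene',(*p,z))-[290,130])*3.4) for z in(.078,.102)])
o=r.observe()['tool_pos'];print(np.round((proj('scene',o)-[290,130])*3.4))"
```

```text
t 10.0 pos [0.4957 0.1185 0.1612] d [ 1.6 -0.8 61.2] rot [-0.01  0.01 -0.43] F [ 0.1 -0.4  0.3] w 0.0727 0.0
t 10.1 pos [0.4954 0.1189 0.1612] d [ 1.1 -0.9 61.2] rot [-0.01 -0.   -0.38] F [ 0.8 -1.4  0.4] w 0.0726 0.0
(0.494, 0.119) [array([ 99., 178.]), array([101., 153.])]
(0.4916, 0.12) [array([ 99., 176.]), array([100., 151.])]
(0.497, 0.117) [array([100., 181.]), array([102., 156.])]
[107.  88.]
```

View pics/c3.png

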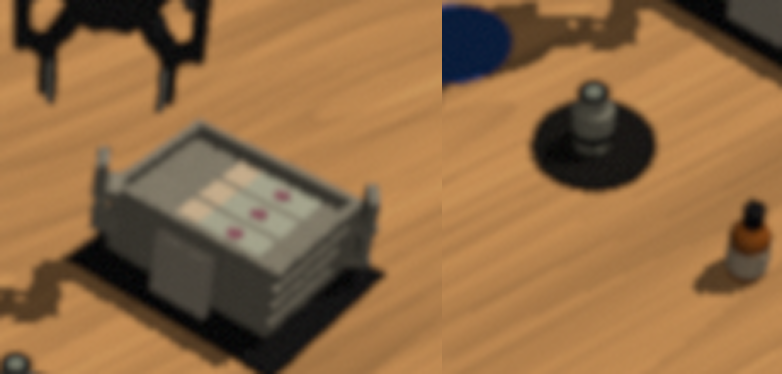

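The lens stands upright on the mat, at crop (594,120), and the gripper straddles the lug, whose tip is at (101,150). I'll go down onto it.

>>> servo_tool --plan '[{"rx": 0,"ry": 0,"rz": 0,"dx": 1,"dy": -1,"dz": 20,"claw": 0.6},{"rx": 0,"ry": 0,"rz": 0,"dx": 1,"dy": -1,"dz": 40,"claw": 0.5},{"rx": 0,"ry": 0,"rz": 0,"dx": 1,"dy": -1,"dz": 52,"claw": 0.5},{"rx": 0,"ry": 0,"rz": 0,"dx": 1,"dy": -1,"dz": 58,"claw": 0.5},{"rx": 0,"ry": 0,"rz": 0,"dx": 1,"dy": -1,"dz": 60,"claw": 0.5}]'

```text
time_s: 10.6
tool_pos: [0.4937, 0.1195, 0.1008]
ee_rot: [-1.133, -2.929, 0.001]
force: [-0.5, 0.8, -0.2]
gripper_width: 0.0429
gripper_force: 0.0
```

```bash
python3 -c "
from h import *
a=save('scene','s4.png')
A=cv2.resize(a[140:220,290:370],None,fx=7,fy=7,interpolation=2)
cv2.imwrite('pics/c4.png',A[:,:,::-1])
go(.494,.119,.1)"
```

```text
t 10.65 pos [0.4938 0.1196 0.101 ] d [-0.6 -0.3  1. ] rot [-0.02 -0.02 -0.3 ] F [-0.8  0.7  0.3] w 0.0423 0.0
```

View pics/c4.png

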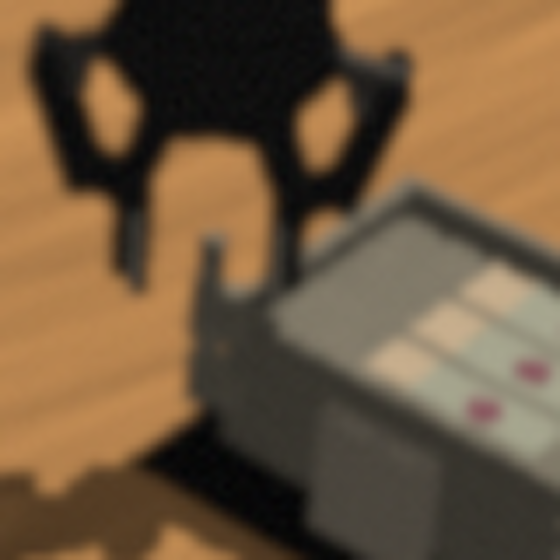

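The lug at crop x≈210 sits midway between the fingers, at 148 and 275. I'll close on it.

>>> servo_tool --plan '[{"rx": 0,"ry": 0,"rz": 0,"dx": 0,"dy": 0,"dz": 1,"claw": 0.4},{"rx": 0,"ry": 0,"rz": 0,"dx": 0,"dy": 0,"dz": 1,"claw": 0.3},{"rx": 0,"ry": 0,"rz": 0,"dx": 0,"dy": 0,"dz": 1,"claw": 0.2},{"rx": 0,"ry": 0,"rz": 0,"dx": 0,"dy": 0,"dz": 1,"claw": 0.1},{"rx": 0,"ry": 0,"rz": 0,"dx": 0,"dy": 0,"dz": 1,"claw": 0.0}]' --newtons 30

```text
time_s: 11.15
tool_pos: [0.4943, 0.1201, 0.1008]
ee_rot: [1.131, 2.93, 0.002]
force: [-0.1, 1.7, 2.3]
gripper_width: 0.0092
gripper_force: 29.3
```

>>> servo_tool --plan '[{"rx": 0,"ry": 0,"rz": 0,"dx": 0,"dy": 0,"dz": 0,"claw": 0},{"rx": 0,"ry": 0,"rz": 0,"dx": 0,"dy": 0,"dz": 0,"claw": 0},{"rx": 0,"ry": 0,"rz": 0,"dx": 0,"dy": 0,"dz": 0,"claw": 0},{"rx": 0,"ry": 0,"rz": 0,"dx": 0,"dy": 0,"dz": 0,"claw": 0},{"rx": 0,"ry": 0,"rz": 0,"dx": 0,"dy": 0,"dz": 0,"claw": 0}]' --newtons 110

```text
time_s: 11.65
tool_pos: [0.4942, 0.1201, 0.101]
ee_rot: [1.131, 2.93, 0.001]
force: [-0.1, 0.9, 5.3]
gripper_width: 0.0078
gripper_force: 107.7
```

```bash
python3 -c "
from h import *
go(.494,.119,.1)"
```

```text
t 11.65 pos [0.4942 0.1201 0.101 ] d [-0.5 -0.9  1. ] rot [ 0.08  0.05 -0.23] F [-0.1  0.9  5.3] w 0.0078 107.7
```

>>> servo_tool --plan '[{"rx": 1,"ry": 0,"rz": 0,"dx": 0,"dy": 0.5,"dz": -3,"claw": 0},{"rx": 2,"ry": 0,"rz": 0,"dx": 0,"dy": 1,"dz": -6,"claw": 0},{"rx": 3.5,"ry": 0,"rz": 0,"dx": 0,"dy": 2,"dz": -11,"claw": 0},{"rx": 5,"ry": 0,"rz": 0,"dx": 0,"dy": 3,"dz": -16,"claw": 0},{"rx": 6.2,"ry": 0,"rz": 0,"dx": 0,"dy": 3.7,"dz": -20,"claw": 0}]'

```text
time_s: 12.15
tool_pos: [0.4966, 0.1235, 0.1207]
ee_rot: [-1.117, -2.89, 0.155]
force: [0.8, 2.4, -1.3]
gripper_width: 0.0074
gripper_force: 107.8
```

>>> servo_tool --plan '[{"rx": 0,"ry": 0,"rz": 0,"dx": 0,"dy": 0,"dz": 0,"claw": 0},{"rx": 0,"ry": 0,"rz": 0,"dx": 0,"dy": 0,"dz": 0,"claw": 0},{"rx": 0,"ry": 0,"rz": 0,"dx": 0,"dy": 0,"dz": 0,"claw": 0},{"rx": 0,"ry": 0,"rz": 0,"dx": 0,"dy": 0,"dz": 0,"claw": 0},{"rx": 0,"ry": 0,"rz": 0,"dx": 0,"dy": 0,"dz": 0,"claw": 0}]'

```text
time_s: 12.65
tool_pos: [0.4968, 0.1229, 0.1204]
ee_rot: [-1.117, -2.891, 0.154]
force: [1.5, 4.2, -0.5]
gripper_width: 0.0072
gripper_force: 108.0
```

```bash
python3 -c "
from h import *
go(.494,.119,.1)
a=save('scene','s5.png')
A=cv2.resize(a[140:250,295:415],None,fx=5,fy=5,interpolation=2)
cv2.imwrite('pics/c5.png',A[:,:,::-1])
print(r.observe()['moment'])"
```

```text
t 12.65 pos [0.4968 0.1229 0.1204] d [-0.6 -2.5 20.8] rot [-6.09 -0.01 -0.27] F [ 1.5  4.2 -0.5] w 0.0072 108.0
[ 1.04857822 -0.54094045  0.34799231]
```

View pics/c5.png

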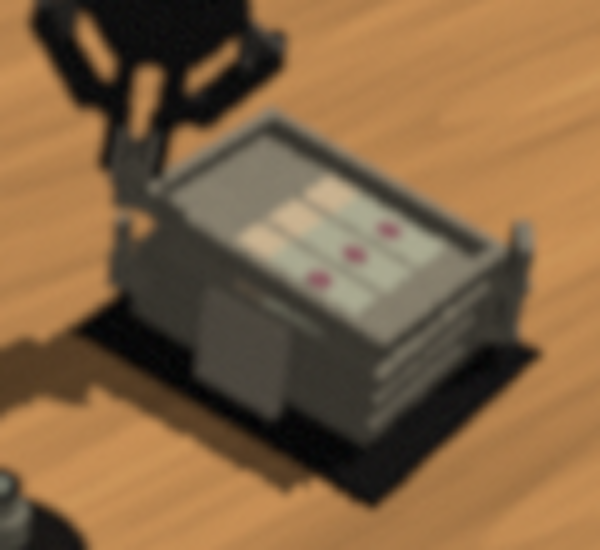

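The lug corner is up about 2 cm, the far corner is down, and the next tray has stayed put. I'll peel further so the far pad lets go too.

>>> servo_tool --plan '[{"rx": 1,"ry": 0,"rz": 0,"dx": 0,"dy": 1,"dz": -3.5,"claw": 0},{"rx": 2,"ry": 0,"rz": 0,"dx": 0,"dy": 2,"dz": -7,"claw": 0},{"rx": 3,"ry": 0,"rz": 0,"dx": 0,"dy": 3,"dz": -10.5,"claw": 0},{"rx": 4,"ry": 0,"rz": 0,"dx": 0,"dy": 3.5,"dz": -14,"claw": 0},{"rx": 5,"ry": 0,"rz": 0,"dx": 0,"dy": 4.2,"dz": -17.5,"claw": 0}]'

```text
time_s: 13.2
tool_pos: [0.5, 0.126, 0.1374]
ee_rot: [-1.105, -2.85, 0.284]
force: [-0.6, 0.6, 0.5]
gripper_width: 0.0078
gripper_force: 108.0
```

```bash
python3 -c "
from h import *
go(.494,.119,.1)
a=save('scene','s6.png')
A=cv2.resize(a[140:250,295:415],None,fx=5,fy=5,interpolation=2)
cv2.imwrite('pics/c6.png',A[:,:,::-1])
go(.494,.119,.1)
print(r.observe()['moment'])"
```

```text
t 13.2 pos [0.5    0.126  0.1374] d [-0.3 -1.7 38.5] rot [-11.38  -0.03  -0.37] F [-0.6  0.6  0.5] w 0.0078 108.0
t 13.25 pos [0.5008 0.1267 0.1378] d [-0.2 -2.6 39.1] rot [-11.33  -0.    -0.35] F [ 0.5 -0.  -0. ] w 0.0073 107.9
[ 0.25886521 -0.20773077  0.035572  ]
```

View pics/c6.png

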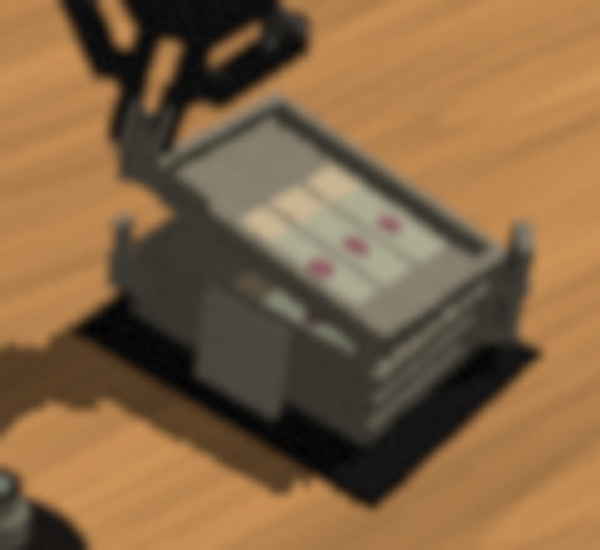

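>>> servo_tool --plan '[{"rx": 0,"ry": 0,"rz": 0,"dx": 0,"dy": -1,"dz": -5,"claw": 0},{"rx": 0,"ry": 0,"rz": 0,"dx": 0,"dy": -2,"dz": -10,"claw": 0},{"rx": 0,"ry": 0,"rz": 0,"dx": 0,"dy": -4,"dz": -20,"claw": 0},{"rx": 0,"ry": 0,"rz": 0,"dx": 0,"dy": -7,"dz": -35,"claw": 0},{"rx": 0,"ry": 0,"rz": 0,"dx": 0,"dy": -11,"dz": -55,"claw": 0}]'

```text
time_s: 13.75
tool_pos: [0.4996, 0.1261, 0.1942]
ee_rot: [-1.103, -2.851, 0.281]
force: [0.0, 0.8, -0.8]
gripper_width: 0.0075
gripper_force: 107.7
```

```bash
python3 -c "
from h import *
go(.496,.122,.235)"
```

```text
t 13.75 pos [0.4996 0.1261 0.1942] d [ -0.1 -13.4 -38.9] rot [-11.29  -0.06  -0.32] F [ 0.   0.8 -0.8] w 0.0075 107.7
```

>>> servo_tool --plan '[{"rx": 0,"ry": 0,"rz": 0,"dx": 0,"dy": -3,"dz": -14,"claw": 0},{"rx": -3,"ry": 0,"rz": 0,"dx": 0,"dy": -6,"dz": -26,"claw": 0},{"rx": -6,"ry": 0,"rz": 0,"dx": 0,"dy": -10,"dz": -36,"claw": 0},{"rx": -9,"ry": 0,"rz": 0,"dx": 0,"dy": -13,"dz": -39,"claw": 0},{"rx": -11.3,"ry": 0,"rz": 0,"dx": 0,"dy": -13,"dz": -39,"claw": 0}]'

```text
time_s: 14.25
tool_pos: [0.4966, 0.1222, 0.2357]
ee_rot: [1.133, 2.927, 0.005]
force: [-0.5, -0.5, -1.2]
gripper_width: 0.0074
gripper_force: 107.9
```

```bash
python3 -c "
from h import *
go(.486,-.320,.235)"
```

```text
t 14.25 pos [0.4966 0.1222 0.2357] d [-2.90e+02 -3.34e+02 -1.00e-01] rot [ 0.22  0.11 -0.34] F [-0.5 -0.5 -1.2] w 0.0074 107.9
```

>>> servo_tool --plan '[{"rx": 0,"ry": 0,"rz": 0,"dx": -10,"dy": -11,"dz": 0,"claw": 0},{"rx": 0,"ry": 0,"rz": 0,"dx": -30,"dy": -34,"dz": 0,"claw": 0},{"rx": 0,"ry": 0,"rz": 0,"dx": -53,"dy": -61,"dz": 0,"claw": 0},{"rx": 0,"ry": 0,"rz": 0,"dx": -76,"dy": -87,"dz": 0,"claw": 0},{"rx": 0,"ry": 0,"rz": 0,"dx": -99,"dy": -114,"dz": 0,"claw": 0}]'

```text
time_s: 14.75
tool_pos: [0.493, -0.0304, 0.2343]
ee_rot: [1.134, 2.929, 0.0]
force: [1.3, -0.6, -1.4]
gripper_width: 0.0075
gripper_force: 107.8
```

>>> servo_tool --plan '[{"rx": 0,"ry": 0,"rz": 0,"dx": -23,"dy": -26,"dz": 0,"claw": 0},{"rx": 0,"ry": 0,"rz": 0,"dx": -46,"dy": -53,"dz": 0,"claw": 0},{"rx": 0,"ry": 0,"rz": 0,"dx": -69,"dy": -79,"dz": 0,"claw": 0},{"rx": 0,"ry": 0,"rz": 0,"dx": -92,"dy": -106,"dz": 0,"claw": 0},{"rx": 0,"ry": 0,"rz": 0,"dx": -115,"dy": -132,"dz": 0,"claw": 0}]'

```text
time_s: 15.25
tool_pos: [0.4886, -0.2058, 0.234]
ee_rot: [-1.135, -2.929, -0.001]
force: [0.5, -0.2, -2.3]
gripper_width: 0.0075
gripper_force: 107.8
```

```bash
python3 -c "
from h import *
go(.486,-.320,.235)"
```

```text
t 15.25 pos [ 0.4886 -0.2058  0.234 ] d [-75.  -86.2  -1.1] rot [ 0.01 -0.02 -0.35] F [ 0.5 -0.2 -2.3] w 0.0075 107.8
```

>>> servo_tool --plan '[{"rx": 0,"ry": 0,"rz": 0,"dx": -22,"dy": -25,"dz": 0,"claw": 0},{"rx": 0,"ry": 0,"rz": 0,"dx": -43,"dy": -49,"dz": 0,"claw": 0},{"rx": 0,"ry": 0,"rz": 0,"dx": -60,"dy": -68,"dz": 0,"claw": 0},{"rx": 0,"ry": 0,"rz": 0,"dx": -70,"dy": -80,"dz": 0,"claw": 0},{"rx": 0,"ry": 0,"rz": 0,"dx": -75,"dy": -86,"dz": 0,"claw": 0}]'

```text
time_s: 15.75
tool_pos: [0.4862, -0.3195, 0.2335]
ee_rot: [-1.138, -2.928, -0.001]
force: [-0.2, 0.1, -2.2]
gripper_width: 0.0079
gripper_force: 107.8
```

>>> servo_tool --plan '[{"rx": 0,"ry": 0,"rz": 0,"dx": 0,"dy": 0,"dz": 0,"claw": 0},{"rx": 0,"ry": 0,"rz": 0,"dx": 0,"dy": 0,"dz": 0,"claw": 0},{"rx": 0,"ry": 0,"rz": 0,"dx": 0,"dy": 0,"dz": 0,"claw": 0},{"rx": 0,"ry": 0,"rz": 0,"dx": 0,"dy": 0,"dz": 0,"claw": 0},{"rx": 0,"ry": 0,"rz": 0,"dx": 0,"dy": 0,"dz": 0,"claw": 0}]'

```text
time_s: 16.25
tool_pos: [0.4872, -0.3163, 0.2336]
ee_rot: [1.131, 2.93, 0.003]
force: [-0.8, 0.6, -1.2]
gripper_width: 0.0072
gripper_force: 107.8
```

```bash
python3 -c "
from h import *
go(.486,-.320,.235)
a=save('scene','s7.png');b=save('top','t7.png')
cv2.imwrite('pics/c7.png',np.hstack([a[120:370,100:460],b[110:360,130:450]])[:,:,::-1])
go(.486,-.320,.235)
# expected rim corners (world) if level
L=np.array([.486,-.320]);a=np.radians(11.6);u=np.array([np.cos(a),np.sin(a)]);v=np.array([-u[1],u[0]])
m=L+.102*np.array([np.cos(np.radians(48)),np.sin(np.radians(48))])
for x,y in((-78,-58),(78,-58),(78,58),(-78,58)):
  X=(*(m+x/1e3*u+y/1e3*v),.212);print(np.round(proj('scene',X)-[100,120]),np.round(proj('top',X)-[130-360,110]))
"
```

```text
t 16.25 pos [ 0.4872 -0.3163  0.2336] d [-1.6 -3.5 -1.4] rot [ 0.1  -0.01 -0.22] F [-0.8  0.6 -1.2] w 0.0072 107.8
t 16.35 pos [ 0.4871 -0.3168  0.2336] d [-1.3 -3.1 -1.4] rot [ 0.1   0.   -0.26] F [ 0.3 -0.6 -0.6] w 0.0076 107.8
[48. 83.] [638. 127.]
[ 95. 123.] [622.  60.]
[143.  92.] [572.  70.]
[94. 58.] [587. 138.]
```

View pics/c7.png

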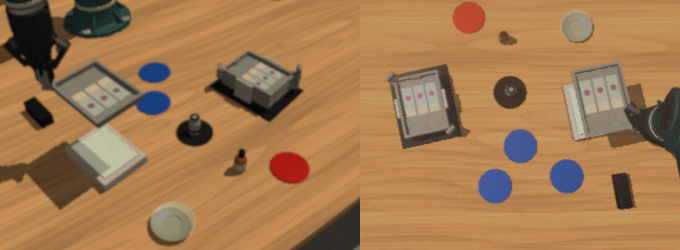

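The last picture shows the tray level over the light box, with its corners within a few pixels of the prediction. The lens is on the mat, the rest of the stack is down and the bystanders haven't moved.

```bash
python3 -c "
from rig import r
print(r.job_done())"
```

```text
the job is handed in; nothing more can be done
None
```

The job is handed in (no verdict came back): the lens stands on the black mat, and the top tray was peeled off lug corner first and is held level over the light box, about 15 cm above the glass. In the last picture the next tray was down and the bystanders looked unmoved.

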